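Fetch the brass stamp from the lidded tool box

ROBOT

A 7-joint arm with a two-finger parallel gripper is mounted at the origin on the work surface. World frame = base frame: x ahead of the robot, y to its left, z up, the work surface at z = 0. Lengths are in m, angles in rad, forces in N, time in s.
With the tool pointing down it reaches from about 0.35 to 0.9 m from the base axis. Payload 8.1 kg.
Tool frame: the origin (TCP) lies at the centre of the arm's flange, where the gripper is bolted on; the fingertips stand 173 mm ahead of it and the grasp point (between the pads) lies 155 mm ahead of it; z points along the fingers, y is the line along which they close (so a half turn about z gives the same grasp; the last joint's range is limited). The gripper opens to 85 mm and grips with 20 to 120 N. Pads are 22 mm wide; open, the fingers measure 114 mm over their backs; the gripper's body (76 mm by 85 mm) begins 54 mm behind the grasp point. The pads swing forward as they close: fully open they stand 13 mm farther back than shut.
Start: joints at [1.122, 0.434, 0.025, 1.573, -0.012, 1.134, -0.075], TCP at [0.212, -0.588, 0.405] pointing down, gripper open.
Joint ranges: [-2.62, 2.62], [-0.44, 2.09], [-1.27, 1.32], [0.08, 2.57], [-1.32, 4.46], [0.12, 2], [-2.74, 2.74]. Speed limits (rad/s): [2.22, 2.22, 3.01, 3.01, 3.14, 3.14, 3.14].

INTERFACE

Orientations are given as a 3x3 rotation matrix whose columns are the frame's x, y, z axes.
In Python, from cell import sense, read_camera, camera_info, workorder gives the robot as it stands. The module is installed in compiled form; this text tells all that it offers.
- The arm moves only by the tool arm_command, never from a script. Its argument "plan" is a list that holds one entry, the list of rows, each a list of 5 numbers: the opening, from 0 (shut) to 1 (fully open), then the shift along the tool's x, y, z scaled (see below), then the turn about the tool's z scaled (see below). In form: [[[jaw, tx, ty, tz, turn], ...]]. A call has 1 to 8 rows; each row shifts and turns the commanded pose from where the row before left it, along the tool's axes as they then stand; what a row does not reach is not made up. The controller multiplies each number of a shift by 20 mm and each number of a turn by 0.1 rad. A row lasts 1/10 s, in which the tool goes at most 50 mm and 8.59 degrees, less where a joint would pass 70% of its speed; a pose out of reach is approached as far as the arm can. A call with a number of a shift or a turn outside -1 to 1 is refused whole. A call with a gripper value outside its range is refused whole. The fingers move at their own pace and stop on an object; "grip_force" is the grip in N (left out, the last holds). Time passes only in rows, so rows that do not move let the fingers close. It gives the time, the measured TCP pose, the force, the opening and the grip force at its end, in the units of the state.
- sense(): the state, without advancing time (a new reading comes with each control period).
- read_camera(name): name is "scene" or "side" or "wrist"; returns the picture (420x560x3 uint8, red, green, blue); there is no depth.
- camera_info(name): a dict with "K" (3x3 intrinsics, pixels), "position" and "orientation" of the camera in the world. Camera axes: x right, y up, looking along -z (the intrinsics and any distortion apply to the point x, -y, -z); pixel columns grow to the right and rows downward; lengths in m; the calibration is good to about 2 mm. A picture is of the moment at which its call begins: read the wrist's pose just before it. camera_info takes no time and is no camera call; for the wrist camera it gives the pose at the moment of the call.
- workorder.sign_off(): hands the job in; it is judged then, once.
The state is a dict: "time_s": time; "joint_pos": joint angles; "dq": joint speeds; "tau": joint torques, N m; "tcp_pos": TCP position; "tcp_rot": TCP orientation; "force": force on the tool from outside, world axes, zero at the start; "ft_torque": the same for the moment, N m; "width": finger opening in m; "grasp_force": force on a finger pad.
Only numpy, scipy, OpenCV 4.12 (cv2) and the standard library are available. Lean on these libraries where they do the work, as an engineer would, in place of code of your own. Each camera call takes 0.05 s, during which the arm holds its last target. There are 200 camera calls.

TASK

Take the blue lid off the wooden tool box and lay it flat on the bench, handle up. Then lift the brass-headed stamp out of the box and stand it upright in the black dish; leave the steel-headed stamp standing where it is in the box.

Things in the scene. Friction and masses are not known exactly. Their poses are not given: they have to be found in the camera images.
- lid: Loose blue lid, 216 (x) x 176 (y) x 8 mm, 0.25 kg, at first centred on the box, same yaw. Origin: centre of the plate's underside, z up; at height 85 mm on the box, 8 mm on the bench (8 mm battens under x = +-90 mm, loose in the box: lift straight up). Pale wooden bar handle at the centre: 80 mm along x, 20 mm wide, 8 to 42 mm above the origin. The bench midway between box and dish is clear.
- brass_stamp: Stamp to fetch, standing loose in the lidded box: brass disc head below, 44 mm diameter, 16 mm thick; pale wooden round handle, 24 mm diameter, from 16 to 72 mm above the underside; 0.12 kg. Origin: centre of the underside, 6 mm above the bench in the box; z up. It stands within 8 mm of the box's long centre line, about 50 mm from the middle towards either end.
- steel_stamp: Stamp to leave: same size and frame, grey steel head, red handle, about 100 mm from the brass one in the other half of the same box. The box is wooden, fixed, placed and turned as the lid is at the start: outside 212 (lid's x) x 172 (lid's y) x 85 mm tall, walls and floor 6 mm, no partitions.
- black_dish: Loose round shallow black dish, 168 mm across the rim, 28 mm high, 0.45 kg, on the bench, on the other side of the robot's centre line from the box. Origin: centre of its underside, z up; flat inner floor 6 mm above it, about 130 mm across. An orange clay dish of the same shape farther away is not the one.
There are look-alikes about, which are no part of the job. Several things have the shape of the black_dish; the one meant has the colours described above.

How it is judged:
On the way:
1. the blue lid lies flat on the bench, handle up, released (height (world z) of lid below 0.014 m and angle between lid's own z axis and vertical below 0.17 rad and linear speed of lid below 0.05 m/s and contact force between the fingers and lid below 0.1 N), for 0.2 s.
At the end, for the whole second after the job is handed in: Lid flat on the bench, handle up (10 degrees, origin below 14 mm); brass stamp still and upright (10 degrees) on the floor of the level black dish, within 50 mm of its centre, dish on the bench; steel stamp upright (10 degrees), within 30 mm of its start (height (world z) of lid below 0.014 m and angle between each of lid, brass_stamp, steel_stamp's own z axis and vertical below 0.17 rad and linear speed of lid below 0.05 m/s and horizontal distance between brass_stamp and black_dish below 0.05 m and z of brass_stamp in the frame of black_dish below 0.012 m and linear speed of brass_stamp below 0.03 m/s and angle between black_dish's own z axis and vertical below 0.1 rad and height (world z) of black_dish below 0.02 m and distance of steel_stamp from where it was at the start of the episode below 0.03 m); the robot touches nothing.
It fails at once if the steel stamp is lifted out of its place (height (world z) of steel_stamp above 0.04 m).
It also fails if it takes over 64 s, if anything falls off the work surface, if the arm or the gripper's body presses on something with over 40 N, if the wrist force passes 120 N, or if a joint passes its speed limit or range.

## Working session

There is one attempt and no reset: what is moved stays moved. The work goes in short steps, Python scripts to look and compute and a tool call to move; the robot and the scene stay as the last step left them, time stands still between calls to the robot, and variables do not carry over. Pictures are saved under pics/ and viewed, at most 10 in all, crops included, and the job is handed in when it is done.

Besides the shell and the picture viewer there is one more tool, called after ">>>" as name([rows], argument=value, ...), one row to a line, values as JSON. arm_command: Moves the arm, as the interface text tells. Shifts and turns lie within -1 to 1; 1 stands for 20 mm of shift or 0.1 rad of turn. Its arguments: {"type":"object","properties":{"plan":{"type":"array","items":{"type":"array","items":{"type":"array","items":{"type":"number","minimum":-1,"maximum":1}}}},"grip_force":{"type":"number"}},"required":["plan"]}

```bash
mkdir -p pics
cat > h.py <<'E'
import numpy as np, cv2
from cell import sense, read_camera, camera_info, workorder
def snap(name, fn=None):
    ci=camera_info(name); im=read_camera(name)
    if fn: cv2.imwrite('pics/'+fn, im[:,:,::-1])
    return im,ci
def ray(ci,u,v):
    K=np.array(ci['K']); R=np.array(ci['orientation']); d=np.linalg.inv(K)@[u,v,1]
    return np.array(ci['position']), R@np.array([d[0],-d[1],-d[2]])
def onplane(ci,u,v,z):
    p,d=ray(ci,u,v); return p+d*(z-p[2])/d[2]
def proj(ci,P):
    R=np.array(ci['orientation']); q=R.T@(np.array(P)-ci['position']); q=np.array([q[0],-q[1],-q[2]]); q=np.array(ci['K'])@q; return q[:2]/q[2]
def totool(d): return np.array(sense()['tcp_rot']).T@np.array(d)
E
python3 - <<'E'
from h import *
a,ci=snap('scene'); b,cj=snap('side')
cv2.imwrite('pics/a.png',cv2.resize(np.vstack([a,b])[:,:,::-1],None,fx=.71,fy=.71,interpolation=cv2.INTER_AREA))
np.savez('i.npz',a=a,b=b)
for c in(ci,cj): print(c)
s=sense(); print(s['tcp_pos'],np.round(s['tcp_rot'],3),s['time_s'])
print(camera_info('wrist'))
E
```

```text
{'K': array([[380.26946921,   0.        , 273.32345721],
       [  0.        , 380.26946921, 206.67020155],
       [  0.        ,   0.        ,   1.        ]]), 'position': array([0.77093299, 0.55402633, 0.68887083]), 'orientation': array([[-0.89890217, -0.2781688 ,  0.33852181],
       [ 0.43798638, -0.59154982,  0.67693186],
       [ 0.0119512 ,  0.75676346,  0.65357956]])}
{'K': array([[386.82348556,   0.        , 279.75644992],
       [  0.        , 386.82348556, 214.46922232],
       [  0.        ,   0.        ,   1.        ]]), 'position': array([0.35877051, 0.74654149, 0.69289599]), 'orientation': array([[-0.99500234,  0.07628418, -0.06442885],
       [-0.09705018, -0.58705904,  0.80370576],
       [ 0.0234865 ,  0.80594194,  0.59152851]])}
[ 0.21175305 -0.58781135  0.40400641] [[ 0.941  0.339 -0.001]
 [ 0.339 -0.941  0.001]
 [-0.    -0.001 -1.   ]] 0.1
{'K': array([[318.80560696,   0.        , 280.98561285],
       [  0.        , 318.80560696, 210.22750714],
       [  0.        ,   0.        ,   1.        ]]), 'position': array([ 0.27212425, -0.56525659,  0.3734015 ]), 'orientation': array([[ 0.33963846,  0.90786843,  0.24580608],
       [-0.94055398,  0.32838522,  0.08672578],
       [-0.00198349, -0.2606493 ,  0.96543151]])}
```

View pics/a.png

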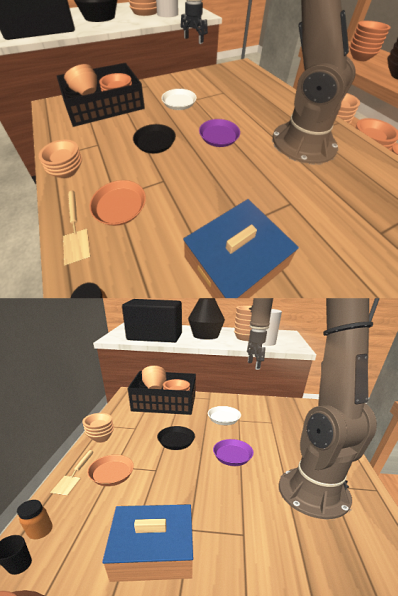

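The picture shows the blue lid near scene px (338,345) / side px (210,340). The candidates for the dish are black at scene (218,194), purple at (310,186), white at (252,139) and orange at (165,285). Black fits the colour given. I'll measure both and confirm in a crop.

Run:
```python
from h import *
d=np.load('i.npz'); 
for n,im,seed in(('scene',d['a'],(218,194)),('side',d['b'],(248,196))):
    ci=camera_info(n); hsv=cv2.cvtColor(im,cv2.COLOR_RGB2HSV)
    m=cv2.inRange(hsv,(100,120,40),(120,255,255)); m=cv2.morphologyEx(m,cv2.MORPH_OPEN,np.ones((3,3)))
    c=max(cv2.findContours(m,0,1)[0],key=cv2.contourArea)
    P=np.array([onplane(ci,*p[0],0.093)[:2] for p in c]).astype(np.float32)
    r=cv2.minAreaRect(P); print(n,'lid',r,cv2.boundingRect(c)); print(cv2.boxPoints(r))
    m=(im.max(2)<60).astype(np.uint8)
    k,l,st,ce=cv2.connectedComponentsWithStats(m); i=l[seed[1],seed[0]]
    c=max(cv2.findContours((l==i).astype(np.uint8),0,1)[0],key=cv2.contourArea)
    P=np.array([onplane(ci,*p[0],0.028)[:2] for p in c]).astype(np.float32)
    print('dish',cv2.minEnclosingCircle(P),cv2.minAreaRect(P),st[i])
a=d['a']; cr=np.hstack([cv2.resize(a[120:280,160:360],(400,320)),cv2.resize(d['b'][150:310,170:370],(400,320))])
cv2.imwrite('pics/b.png',cr[:,:,::-1])
```

```text
scene lid ((0.51737380027771, 0.300961434841156), (0.21369443833827972, 0.17390747368335724), 8.689613342285156) (259, 287, 160, 133)
[[0.39861596 0.3707744 ]
 [0.42489016 0.19886316]
 [0.63613164 0.23114848]
 [0.60985744 0.40305972]]
dish ((0.5447935461997986, -0.24446241557598114), 0.08860978484153748) ((0.5414380431175232, -0.24657046794891357), (0.16009530425071716, 0.1733165979385376), 13.246862411499023) [ 188  175   59   41 1842]
side lid ((0.5138557553291321, 0.3018267750740051), (0.2131478488445282, 0.17708396911621094), 8.766684532165527) (145, 291, 127, 82)
[[0.3950321  0.37309128]
 [0.4220217  0.19807614]
 [0.6326794  0.23056227]
 [0.6056898  0.40557742]]
dish ((0.5396430492401123, -0.24233923852443695), 0.09217607975006104) ((0.5398000478744507, -0.23990479111671448), (0.15960758924484253, 0.17839953303337097), 7.780226707458496) [ 222  181   52   33 1337]
```

View pics/b.png

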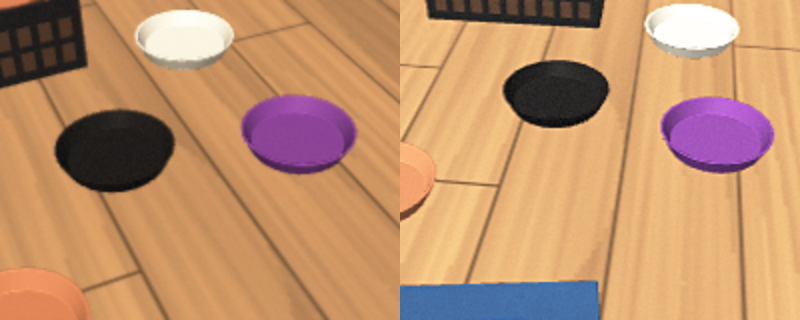

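The left crop shows the only black shallow dish at (115,150), i.e. scene px (218,195). It matches in shape and differs from the white, purple and orange ones only in colour, so it is the target, near (0.541, -0.247). The lid is at (0.5155, 0.3015), yaw 0.152. I'll go over the lid now.

>>> arm_command([
  [[1, 0.79, -1, 0, 0], [1, 0.79, -1, 0, 0], [1, 0.79, -1, 0, 0], [1, 0.79, -1, 0, 0], [1, 0.79, -1, 0, 0], [1, 0.79, -1, 0, 0], [1, 0.79, -1, 0, 0], [1, 0.79, -1, 0, 0]],
], grip_force=60)

```text
time_s: 0.9
tcp_pos: [0.2766, -0.3935, 0.4045]
tcp_rot: [[0.941, 0.339, -0.0], [0.339, -0.941, 0.0], [-0.0, -0.0, -1.0]]
force: [0.5, -0.3, -1.2]
width: 0.0857
grasp_force: 0.0
```

>>> arm_command([
  [[1, 0.79, -1, 0, 0], [1, 0.79, -1, 0, 0], [1, 0.79, -1, 0, 0], [1, 0.79, -1, 0, 0], [1, 0.79, -1, 0, 0], [1, 0.79, -1, 0, 0], [1, 0.79, -1, 0, 0], [1, 0.79, -1, 0, 0]],
])

```text
time_s: 1.7
tcp_pos: [0.3413, -0.2002, 0.4046]
tcp_rot: [[0.941, 0.339, -0.0], [0.339, -0.941, -0.0], [-0.0, -0.0, -1.0]]
force: [-0.6, 0.3, 0.8]
width: 0.0851
grasp_force: 0.0
```

>>> arm_command([
  [[1, 0.79, -1, 0, 0], [1, 0.79, -1, 0, 0], [1, 0.79, -1, 0, 0], [1, 0.79, -1, 0, 0], [1, 0.79, -1, 0, 0], [1, 0.79, -1, 0, 0], [1, 0.79, -1, 0, 0], [1, 0.79, -1, 0, 0]],
])

```text
time_s: 2.5
tcp_pos: [0.4059, -0.007, 0.4046]
tcp_rot: [[0.941, 0.339, -0.0], [0.339, -0.941, -0.0], [-0.0, 0.0, -1.0]]
force: [0.2, 0.8, 0.4]
width: 0.0853
grasp_force: 0.0
```

>>> arm_command([
  [[1, 0.79, -1, 0, 0], [1, 0.79, -1, 0, 0], [1, 0.79, -1, 0, 0], [1, 0.79, -1, 0, 0], [1, 0.79, -1, 0, 0], [1, 0.79, -1, 0, 0], [1, 0.79, -1, 0, 0], [1, 0.79, -1, 0, 0]],
])

```text
time_s: 3.3
tcp_pos: [0.4708, 0.1863, 0.4044]
tcp_rot: [[0.941, 0.339, -0.001], [0.339, -0.941, -0.0], [-0.001, 0.0, -1.0]]
force: [1.1, -0.3, 0.4]
width: 0.0853
grasp_force: 0.0
```

>>> arm_command([
  [[1, 0.81, -0.93, 0, 0], [1, 0.81, -0.93, 0, 0], [1, 0.81, -0.93, 0, 0], [1, 0.81, -0.93, 0, 0], [1, 0.81, -0.93, 0, 0], [1, 0, 0, 0, 0.97], [1, 0, 0, 0, 0.97], [1, 0, 0, 0, 0]],
])

```text
time_s: 4.1
tcp_pos: [0.5152, 0.3005, 0.4042]
tcp_rot: [[0.989, 0.15, -0.001], [0.15, -0.989, -0.001], [-0.001, 0.0, -1.0]]
force: [-1.0, -1.1, 0.4]
width: 0.0855
grasp_force: 0.0
```

Run:
```python
from h import *
im,ci=snap('wrist','c.png'); s=sense()
hsv=cv2.cvtColor(im,cv2.COLOR_RGB2HSV)
m=cv2.inRange(hsv,(100,120,40),(120,255,255)); m=cv2.morphologyEx(m,cv2.MORPH_OPEN,np.ones((3,3)))
c=max(cv2.findContours(m,0,1)[0],key=cv2.contourArea)
r=cv2.minAreaRect(np.array([onplane(ci,*p[0],0.093)[:2] for p in c]).astype(np.float32)); print(r,cv2.boundingRect(c))
M=np.zeros_like(m); cv2.fillPoly(M,[cv2.convexHull(c)],1); w=((M>0)&(m==0)).astype(np.uint8); w=cv2.morphologyEx(w,cv2.MORPH_OPEN,np.ones((5,5)))
c=max(cv2.findContours(w,0,1)[0],key=cv2.contourArea)
r=cv2.minAreaRect(np.array([onplane(ci,*p[0],0.127)[:2] for p in c]).astype(np.float32)); print(r,cv2.boundingRect(c))
print(s['tcp_pos'],np.round(s['tcp_rot'],3))
```

```text
((0.5131778120994568, 0.29927414655685425), (0.21352055668830872, 0.17381009459495544), 8.773527145385742) (177, 73, 212, 233)
((0.51502525806427, 0.29989093542099), (0.08182207494974136, 0.02042308822274208), 9.327247619628906) (270, 156, 26, 100)
[0.5151986  0.30037373 0.4043292 ] [[ 0.988  0.153 -0.001]
 [ 0.153 -0.988 -0.001]
 [-0.001  0.001 -1.   ]]
```

View pics/c.png

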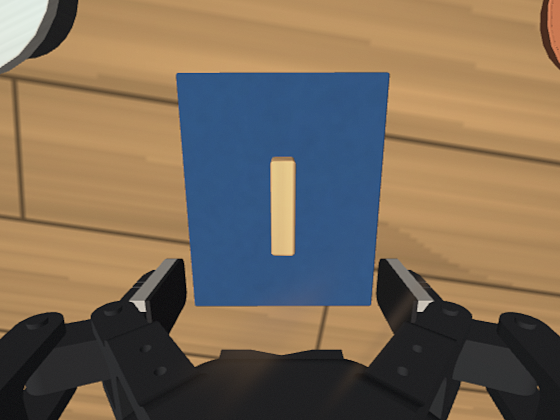

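The wrist view shows the lid at px (283,190) with its handle at (283,205), centred between the pads and aligned. I'll descend, grip and lift.

>>> arm_command([
  [[1, 0, 0, 1, 0], [1, 0, 0, 1, 0], [1, 0, 0, 1, 0], [1, 0, 0, 1, 0], [1, 0, 0, 1, 0], [0.7, 0, 0, 1, 0], [0.5, 0, 0, 0.65, 0], [0.5, 0, 0, 0, 0]],
])

```text
time_s: 4.95
tcp_pos: [0.5149, 0.2997, 0.2699]
tcp_rot: [[0.988, 0.153, -0.003], [0.153, -0.988, -0.002], [-0.003, 0.001, -1.0]]
force: [-0.3, 0.3, -0.3]
width: 0.0439
grasp_force: 0.0
```

>>> arm_command([
  [[0, 0, 0, 0, 0], [0, 0, 0, 0, 0], [0, 0, 0, 0, 0], [0, 0, 0, 0, 0], [0, 0, 0, 0, 0], [0, 0, 0, 0, 0], [0, 0, 0, 0, 0], [0, 0, 0, 0, 0]],
])

```text
time_s: 5.75
tcp_pos: [0.5156, 0.3007, 0.2728]
tcp_rot: [[0.988, 0.151, 0.002], [0.151, -0.988, 0.001], [0.002, -0.001, -1.0]]
force: [-1.5, -0.7, 7.1]
width: 0.0187
grasp_force: 59.7
```

>>> arm_command([
  [[0, 0, 0, -0.5, 0], [0, 0, 0, -0.5, 0], [0, 0, 0, -0.5, 0], [0, 0, 0, -0.5, 0], [0, 0, 0, -0.6, 0], [0, 0, 0, -0.6, 0], [0, 0, 0, -0.6, 0], [0, 0, 0, 0, 0]],
])

```text
time_s: 6.55
tcp_pos: [0.5157, 0.3009, 0.3499]
tcp_rot: [[0.989, 0.151, 0.003], [0.151, -0.989, 0.002], [0.003, -0.001, -1.0]]
force: [0.8, 0.7, -2.0]
width: 0.0188
grasp_force: 58.8
```

Run:
```python
from h import *
b=np.load('i.npz')['b']; ci=camera_info('side'); hsv=cv2.cvtColor(b,cv2.COLOR_RGB2HSV)
m=cv2.inRange(hsv,(130,80,40),(165,255,255)); c=max(cv2.findContours(m,0,1)[0],key=cv2.contourArea)
print(cv2.minEnclosingCircle(np.array([onplane(ci,*p[0],0.028)[:2] for p in c]).astype(np.float32)))
im,ci=snap('side','d.png')
s=sense(); print(s['width'],s['tcp_pos'],totool(np.array([0.54,0.05,0])-np.array(s['tcp_pos'])))
```

```text
((0.29028424620628357, -0.16831140220165253), 0.09241101145744324)
0.018610169723072726 [0.51550217 0.30059912 0.34873954] [-0.01423851  0.25165442  0.34854935]
```

View pics/d.png

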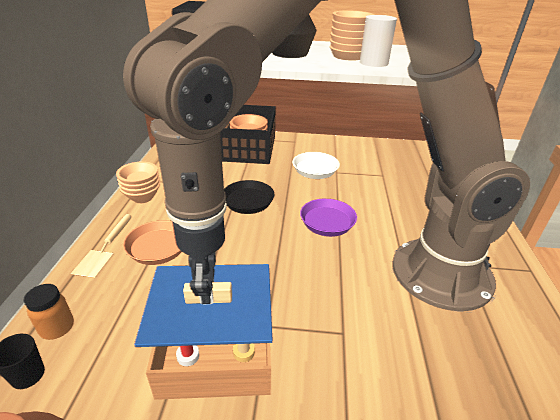

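The lid is held level at px (207,300), with the red steel stamp at (187,353) and the brass one at (243,350). I'll carry it to about (0.505, 0.05).

>>> arm_command([
  [[0, -0.15, 0.4, 0, 0], [0, -0.15, 0.8, 0, 0], [0, -0.2, 1, 0, 0], [0, -0.2, 1, 0, 0], [0, -0.2, 1, 0, 0], [0, -0.2, 1, 0, 0], [0, -0.2, 1, 0, 0], [0, -0.2, 1, 0, 0]],
])

```text
time_s: 7.4
tcp_pos: [0.5069, 0.1509, 0.3471]
tcp_rot: [[0.989, 0.15, -0.001], [0.15, -0.989, -0.001], [-0.001, 0.001, -1.0]]
force: [-0.5, -0.9, -1.9]
width: 0.0192
grasp_force: 58.8
```

>>> arm_command([
  [[0, -0.2, 1, 0, 0], [0, -0.2, 1, 0, 0], [0, -0.2, 1, 0, 0], [0, -0.2, 1, 0, 0], [0, -0.1, 0.8, 0, 0], [0, 0, 0.3, 0, 0], [0, 0, 0, 0.5, 0], [0, 0, 0, 1, 0]],
])

```text
time_s: 8.2
tcp_pos: [0.5054, 0.0504, 0.3179]
tcp_rot: [[0.989, 0.151, 0.003], [0.151, -0.989, 0.001], [0.003, -0.0, -1.0]]
force: [0.9, 0.3, -2.1]
width: 0.0189
grasp_force: 58.8
```

>>> arm_command([
  [[0, 0, 0, 1, 0], [0, 0, 0, 1, 0], [0, 0, 0, 1, 0], [0, 0, 0, 1, 0], [0, 0, 0, 1, 0], [0, 0, 0, 0.4, 0], [0, 0, 0, 0, 0], [0, 0, 0, 0, 0]],
])

```text
time_s: 9.0
tcp_pos: [0.5052, 0.0505, 0.21]
tcp_rot: [[0.988, 0.152, 0.0], [0.152, -0.988, 0.0], [0.0, -0.0, -1.0]]
force: [0.4, -0.0, -1.5]
width: 0.019
grasp_force: 58.8
```

>>> arm_command([
  [[0, 0, 0, 0.3, 0], [0, 0, 0, 0.2, 0], [0, 0, 0, 0.15, 0], [0, 0, 0, 0.05, 0], [0, 0, 0, 0, 0]],
])

```text
time_s: 9.5
tcp_pos: [0.505, 0.0499, 0.1958]
tcp_rot: [[0.989, 0.151, 0.0], [0.151, -0.989, -0.0], [0.0, 0.0, -1.0]]
force: [-1.0, -0.6, -1.1]
width: 0.0193
grasp_force: 58.9
```

>>> arm_command([
  [[0, 0, 0, 0.07, 0], [0, 0, 0, 0.06, 0], [0, 0, 0, 0, 0], [0, 0, 0, 0, 0]],
])

```text
time_s: 9.9
tcp_pos: [0.5049, 0.0501, 0.1957]
tcp_rot: [[0.989, 0.151, 0.001], [0.151, -0.989, -0.001], [0.001, 0.002, -1.0]]
force: [-13.2, -3.4, 40.6]
width: 0.0188
grasp_force: 64.8
```

Contact with the bench. I'll release, rise and return above the box.

>>> arm_command([
  [[0, 0, 0, -0.07, 0], [0.6, 0, 0, 0, 0], [0.8, 0, 0, 0, 0], [0.8, 0, 0, 0, 0], [0.8, 0, 0, 0, 0], [0.8, 0, 0, 0, 0], [0.8, 0, 0, -0.5, 0], [0.8, 0, 0, -1, 0]],
])

```text
time_s: 10.7
tcp_pos: [0.5045, 0.0499, 0.2242]
tcp_rot: [[0.988, 0.151, -0.003], [0.151, -0.988, -0.0], [-0.003, -0.0, -1.0]]
force: [-0.5, 0.5, 0.3]
width: 0.0685
grasp_force: 0.0
```

>>> arm_command([
  [[0.8, 0, 0, -1, 0], [0.8, 0, 0, -1, 0], [0.8, 0, 0, -1, 0], [0.8, 0, 0, -1, 0], [0.8, 0, 0, -1, 0], [0.8, 0, -1, -1, 0], [0.8, 0.2, -1, -1, 0], [0.8, 0.2, -1, -1, 0]],
])

```text
time_s: 11.5
tcp_pos: [0.5035, 0.1111, 0.3862]
tcp_rot: [[0.989, 0.151, 0.0], [0.151, -0.989, 0.0], [0.0, 0.0, -1.0]]
force: [-0.2, 0.0, -0.1]
width: 0.0684
grasp_force: 0.0
```

>>> arm_command([
  [[0.8, 0.2, -1, -0.6, 0], [0.8, 0.2, -1, 0, 0], [0.8, 0.2, -1, 0, 0], [0.8, 0.2, -1, 0, 0], [0.8, 0, -1, 0, 0], [0.8, 0, -1, 0, 0], [0.8, 0, -1, 0, 0], [0.8, 0, -1, 0, 0]],
])

```text
time_s: 12.3
tcp_pos: [0.4951, 0.2718, 0.3972]
tcp_rot: [[0.988, 0.151, 0.0], [0.151, -0.988, 0.0], [0.0, -0.0, -1.0]]
force: [0.6, -0.1, -0.6]
width: 0.0683
grasp_force: 0.0
```

Run:
```python
from h import *
s=sense(); print(s['tcp_pos'],s['width']); im,ci=snap('wrist','e.png')
b,cj=snap('side'); cv2.imwrite('pics/f.png',np.hstack([im[60:400,60:500],b[220:400,100:300].repeat(2,0).repeat(2,1)[:340,:360]])[:,:,::-1])
np.savez('w.npz',im=im,P=ci['position'],R=ci['orientation'],K=ci['K'],b=b)
```

```text
[0.49507329 0.27177888 0.39719735] 0.06829203126730507
```

View pics/f.png

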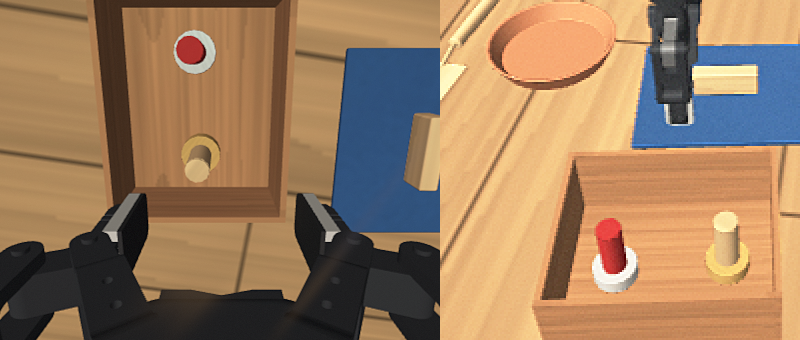

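Run:
```python
from h import *
d=np.load('w.npz'); ci=dict(K=d['K'],position=d['P'],orientation=d['R'])
print('top',onplane(ci,257,230,.078),'head',onplane(ci,261,213,.022))
cj=camera_info('side')
u=lambda x,y:(100+(x-440)/2,220+y/2)
print('side top',onplane(cj,*u(726,217),.078))
t=onplane(ci,257,230,.078); s=sense(); print(totool(t-s['tcp_pos']))
```

```text
top [0.45882575 0.2899634  0.078     ] head [0.46006882 0.28974979 0.022     ]
side top [0.45972255 0.28690815 0.078     ]
[-0.03245573 -0.0206335   0.31936378]
```

The view shows the brass stamp with its pale handle at wrist px (257,230), and the red-handled stamp with the light head at (252,112). The lid lies flat on the bench. The brass stamp is at (0.460, 0.289), so I'll descend on it.

>>> arm_command([
  [[0.7, -0.8, -0.5, 0, 0], [0.7, -0.8, -0.5, 0, 0], [0.7, 0, 0, 1, 0], [0.7, 0, 0, 1, 0], [0.7, 0, 0, 1, 0], [0.7, 0, 0, 1, 0], [0.7, 0, 0, 1, 0], [0.7, 0, 0, 0.5, 0]],
])

```text
time_s: 13.2
tcp_pos: [0.4594, 0.2855, 0.2854]
tcp_rot: [[0.988, 0.151, -0.002], [0.151, -0.988, -0.001], [-0.002, 0.001, -1.0]]
force: [0.0, 0.0, 0.0]
width: 0.0602
grasp_force: 0.0
```

>>> arm_command([
  [[0.7, 0, 0, 0.8, 0], [0.7, 0, 0, 0.8, 0], [0.7, 0, 0, 0.8, 0], [0.7, 0, 0, 0.8, 0], [0.7, 0, 0, 0.5, 0], [0.7, 0, 0, 0, 0], [0.4, 0, 0, 0, 0], [0.4, 0, 0, 0, 0]],
], grip_force=40)

```text
time_s: 14.0
tcp_pos: [0.461, 0.2863, 0.2134]
tcp_rot: [[0.989, 0.151, 0.001], [0.151, -0.989, 0.001], [0.001, -0.001, -1.0]]
force: [-0.2, -1.4, 0.6]
width: 0.0345
grasp_force: 0.0
```

>>> arm_command([
  [[0, 0, 0, 0, 0], [0, 0, 0, 0, 0], [0, 0, 0, 0, 0], [0, 0, 0, 0, 0], [0, 0, 0, 0, 0], [0, 0, 0, 0, 0]],
])

```text
time_s: 14.6
tcp_pos: [0.4611, 0.2865, 0.2133]
tcp_rot: [[0.988, 0.151, 0.001], [0.151, -0.988, 0.001], [0.001, -0.001, -1.0]]
force: [-0.8, 0.4, 7.3]
width: 0.023
grasp_force: 40.1
```

Gripped at 23 mm. Lifting.

>>> arm_command([
  [[0, 0, 0, -0.5, 0], [0, 0, 0, -0.8, 0], [0, 0, 0, -0.8, 0], [0, 0, 0, -1, 0], [0, 0, 0, -1, 0], [0, 0, 0, -1, 0], [0, 0, 0, -1, 0], [0, 0, 0, -0.9, 0]],
])

```text
time_s: 15.4
tcp_pos: [0.4606, 0.2857, 0.3539]
tcp_rot: [[0.989, 0.151, -0.0], [0.151, -0.989, -0.0], [-0.0, 0.0, -1.0]]
force: [0.8, -0.8, -1.9]
width: 0.023
grasp_force: 39.5
```

Run:
```python
from h import *
s=sense(); print(s['tcp_pos'],s['width'],totool(np.array([0.541,-0.247,.2])-s['tcp_pos']))
b,cj=snap('side','g.png')
```

```text
[0.46063106 0.28566529 0.35388495] 0.023028297906797324 [-0.00100031  0.53864625  0.15404958]
```

View pics/g.png

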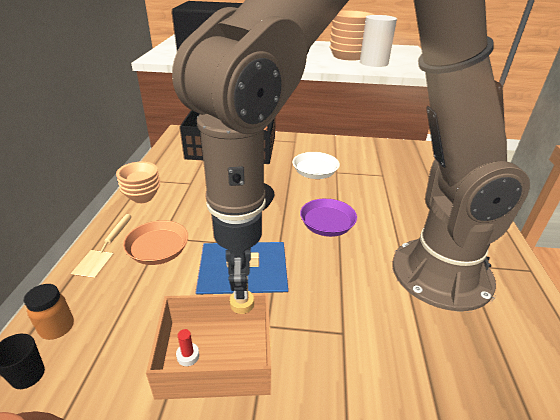

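The brass stamp is held upright at px (243,303), and the steel one still stands at (187,350). I'll carry it to the black dish.

>>> arm_command([
  [[0, 0, 0.5, 0, 0], [0, 0, 0.8, 0, 0], [0, 0, 1, 0, 0], [0, 0, 1, 0, 0], [0, 0, 1, 0, 0], [0, 0, 1, 0, 0], [0, 0, 1, 0, 0], [0, 0, 1, 0, 0]],
])

```text
time_s: 16.25
tcp_pos: [0.4826, 0.1389, 0.3512]
tcp_rot: [[0.989, 0.15, -0.002], [0.15, -0.989, -0.001], [-0.003, 0.001, -1.0]]
force: [-0.3, 0.2, -1.2]
width: 0.0231
grasp_force: 39.5
```

>>> arm_command([
  [[0, 0, 1, 0, 0], [0, 0, 1, 0, 0], [0, 0, 1, 0, 0], [0, 0, 1, 0, 0], [0, 0, 1, 0, 0], [0, 0, 1, 0, 0], [0, 0, 1, 0, 0], [0, 0, 1, 0, 0]],
])

```text
time_s: 17.05
tcp_pos: [0.5062, -0.0191, 0.3512]
tcp_rot: [[0.989, 0.15, -0.003], [0.15, -0.989, -0.001], [-0.003, 0.0, -1.0]]
force: [-0.4, 0.1, -1.4]
width: 0.0229
grasp_force: 39.5
```

>>> arm_command([
  [[0, 0, 1, 0, 0], [0, 0, 1, 0, 0], [0, 0, 1, 0, 0], [0, 0, 1, 0, 0], [0, 0, 1, 0, 0], [0, 0, 1, 0, 0], [0, 0, 1, 0, 0], [0, 0, 0.8, 0, 0]],
])

```text
time_s: 17.85
tcp_pos: [0.5294, -0.1734, 0.3512]
tcp_rot: [[0.989, 0.149, -0.003], [0.149, -0.989, -0.0], [-0.003, -0.0, -1.0]]
force: [-0.2, -0.1, -1.9]
width: 0.023
grasp_force: 39.5
```

>>> arm_command([
  [[0, 0, 0.8, 0, 0], [0, 0, 0.6, 0, 0], [0, 0, 0.4, 0, 0], [0, 0, 0, 0, 0], [0, 0, 0, 0, 0]],
])

```text
time_s: 18.35
tcp_pos: [0.5362, -0.2057, 0.3525]
tcp_rot: [[0.988, 0.152, -0.0], [0.152, -0.988, 0.001], [-0.0, -0.001, -1.0]]
force: [0.1, -0.3, -1.2]
width: 0.023
grasp_force: 39.5
```

Run:
```python
from h import *
s=sense(); print(s['tcp_pos'],s['width'])
im,ci=snap('wrist','w2.png')
m=(im.max(2)<60).astype(np.uint8)
cv2.imwrite('pics/h.png',np.hstack([im,cv2.merge([m*255]*3)])[:,:,::-1][:, :800])
np.savez('w2.npz',im=im,K=ci['K'],position=ci['position'],orientation=ci['orientation'])
for x in(0,.02,.04,.06): print(x,proj(ci,(.541+x,-.247,.028)))
```

```text
[ 0.53618621 -0.20566892  0.35245919] 0.02298206451406287
0 [325.84143079 196.47991248]
0.02 [329.91321682 175.66519593]
0.04 [334.12952291 154.1117018 ]
0.06 [338.49818228 131.77938726]
```

View pics/h.png

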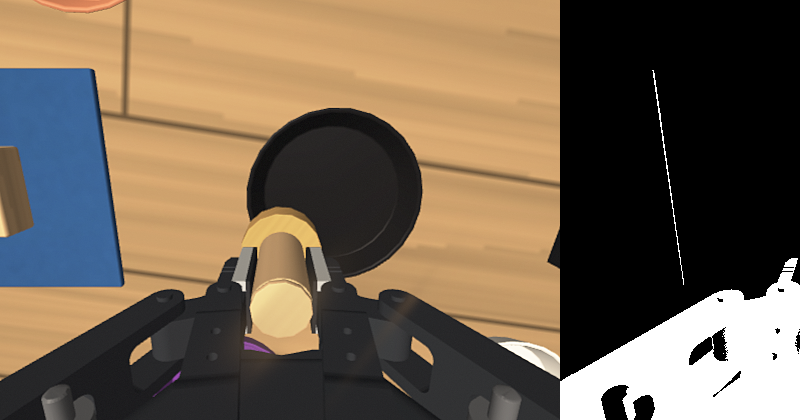

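The view shows the black dish rim spanning cols 247–422 and rows 107–277, with the stamp held in front and the lid flat at left. The rim centre is at about px (335,191).

Run:
```python
from h import *
d=np.load('w2.npz'); ci={k:d[k] for k in('K','position','orientation')}
P=np.array([onplane(ci,u,v,.028)[:2] for u,v in((247,190),(422,190),(338,107),(340,277))]); print(P)
c,r=cv2.minEnclosingCircle(P.astype(np.float32)); print(c,r)
s=sense(); print(totool([*(np.array(c)-s['tcp_pos'][:2]),0]))
```

```text
[[ 0.53581181 -0.17269041]
 [ 0.56090003 -0.33496053]
 [ 0.62166141 -0.24236356]
 [ 0.46122291 -0.27689972]]
(0.5407245755195618, -0.2550053596496582) 0.08256136626005173
[-3.07770994e-03  4.97551636e-02 -2.66356505e-05]
```

>>> arm_command([
  [[0, -0.1, 0.8, 0, 0], [0, 0, 0.9, 0, 0], [0, 0, 0.6, 0, 0], [0, 0, 0, 0.6, 0], [0, 0, 0, 1, 0], [0, 0, 0, 1, 0], [0, 0, 0, 1, 0], [0, 0, 0, 1, 0]],
])

```text
time_s: 19.2
tcp_pos: [0.5408, -0.2516, 0.2588]
tcp_rot: [[0.988, 0.151, -0.001], [0.151, -0.988, 0.001], [-0.001, -0.001, -1.0]]
force: [-0.5, -0.3, -2.1]
width: 0.0229
grasp_force: 39.5
```

>>> arm_command([
  [[0, 0, 0, 1, 0], [0, 0, 0, 0.6, 0], [0, 0, 0, 0.35, 0], [0, 0, 0, 0.1, 0], [0, 0, 0, 0, 0], [0, 0, 0, 0, 0]],
])

```text
time_s: 19.8
tcp_pos: [0.5415, -0.2522, 0.2203]
tcp_rot: [[0.989, 0.151, 0.001], [0.151, -0.989, -0.001], [0.001, 0.001, -1.0]]
force: [0.9, 0.7, -1.6]
width: 0.0233
grasp_force: 39.5
```

>>> arm_command([
  [[0, 0, 0, 0.2, 0], [0, 0, 0, 0.1, 0], [0, 0, 0, 0, 0], [0, 0, 0, 0, 0]],
])

```text
time_s: 20.2
tcp_pos: [0.5411, -0.2521, 0.2135]
tcp_rot: [[0.989, 0.151, -0.0], [0.151, -0.989, -0.0], [-0.0, 0.0, -1.0]]
force: [-0.3, -0.4, -1.0]
width: 0.023
grasp_force: 39.5
```

>>> arm_command([
  [[0, 0, 0, 0.05, 0], [0, 0, 0, 0.03, 0], [0, 0, 0, 0, 0], [0, 0, 0, 0, 0]],
])

```text
time_s: 20.6
tcp_pos: [0.5412, -0.2519, 0.2133]
tcp_rot: [[0.989, 0.151, 0.0], [0.151, -0.989, -0.001], [0.0, 0.001, -1.0]]
force: [-3.5, 2.2, 14.0]
width: 0.0229
grasp_force: 40.9
```

Seated. Releasing and withdrawing straight up.

>>> arm_command([
  [[0.35, 0, 0, 0, 0], [0.5, 0, 0, 0, 0], [0.6, 0, 0, 0, 0], [0.6, 0, 0, 0, 0], [0.6, 0, 0, 0, 0], [0.6, 0, 0, -0.3, 0], [0.6, 0, 0, -0.8, 0], [0.6, 0, 0, -1, 0]],
])

```text
time_s: 21.4
tcp_pos: [0.5408, -0.2519, 0.254]
tcp_rot: [[0.988, 0.151, -0.001], [0.151, -0.988, 0.001], [-0.001, -0.001, -1.0]]
force: [0.6, -0.6, 1.1]
width: 0.0514
grasp_force: 0.0
```

>>> arm_command([
  [[0.6, 0, 0, -1, 0], [0.6, 0, 0, -1, 0], [0.6, 0, 0, -1, 0], [0.6, 0, 0, -1, 0], [0.6, 0, 0, -1, 0], [0.6, 0, 0, -1, 0], [0.6, -1, 0, -1, 0], [0.6, -1, 0, -1, 0]],
])

```text
time_s: 22.2
tcp_pos: [0.5013, -0.2577, 0.415]
tcp_rot: [[0.988, 0.152, 0.0], [0.152, -0.988, 0.0], [0.0, -0.0, -1.0]]
force: [-0.3, -0.6, 0.5]
width: 0.0513
grasp_force: 0.0
```

Run:
```python
from h import *
a,_=snap('scene'); b,_=snap('side')
cv2.imwrite('pics/z.png',cv2.resize(np.hstack([a,b])[:,:,::-1],(800,300),interpolation=cv2.INTER_AREA))
```

```text
(no output)
```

View pics/z.png

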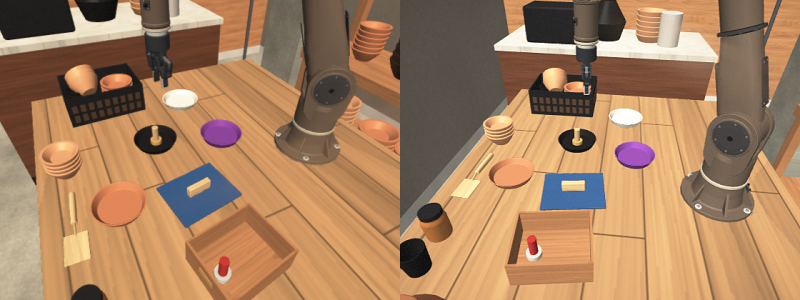

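The brass stamp stands upright in the middle of the black dish (155,137), the lid is flat at (199,190), and the steel stamp is upright in the box at (223,268). The arm is clear, so I'll sign off.

```bash
python3 -c "
from cell import workorder; print(workorder.sign_off())"
```

```text
the job is handed in; nothing more can be done
None
```

The job is handed in at about 22 s of the 64 s allowed, with no verdict returned: in the last pictures the lid lies flat on the bench handle up, the brass stamp stands upright in the middle of the black dish, and the steel stamp is still standing in the box.

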